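# Park the hanging air grinder still over its drip cup

### The job

The oily air grinder hangs on a balanced swinging arm under the bench-rail trolley, with its nose parked on the wooden rest. Take the trolley by its upright black grip, draw the grinder off the rest and along the rail, take the swing out of it, and leave it hanging still with its nose over the middle of the drip cup: still for about four seconds, and still when you have let go. Move only the trolley: do not touch the arm or the grinder, do not let it swing wildly, and leave the rest, the cup and everything else on the bench where they are.

Things in the scene. Friction and masses are not known exactly. Their poses are not given: they have to be found in the camera images.
- rail: Aluminium bench rail: straight beam 840 mm long, 40 x 40 mm, 285 to 325 mm above the bench, on posts 400 mm either side of its middle. Origin on the bench under the beam's middle; y runs along the beam, x away from the robot, z up. Fixed; its place and yaw differ from run to run.
- trolley (a joint): Position (m) of the steel trolley along rail y; 0 = grip and pivot opposite the rail's middle; end stops -0.33 and +0.26; starts at 0.15 to 0.23. About 0.7 kg (plus 1.2 kg of arm and grinder), 2 N dry friction, 3 N s/m drag; stays where it is left.
- grip (a point): Holding point on the trolley's upright black grip block: 34 mm (rail x) by 24 mm (rail y), 62 mm high, top 340 mm above the bench, on the robot's side at rail x = -0.12. The point is on the block's axis, 310 mm above the bench. Take it from above, fingers on the two faces that look along the rail. Moves along rail y with the trolley.
- swing (a joint): Angle (rad) of the swinging arm: 0 plumb, positive = nose towards rail +y. Starts at 0.20, nose on the rest; it stays 0.20 while the nose slides along the rest, drops off at the rest's end, then swings about plumb with about that amplitude. Damping about 1 percent of critical: the swing lasts a minute unless actively damped.
- pivot (a point): The arm's pivot pin, 320 mm above the bench at rail x = +0.085 (far side of the rail); moves with the trolley. Free swing period about 1.8 s (1.5 to 2.1 s). A trolley acceleration a (m/s2, towards rail +y) acts as: angle'' = -w^2 (angle + a/9.81), w = 2 pi / period.
- counterweight (a point): Centre of the steel counterweight disc (70 mm across, 20 mm thick, about 0.5 kg) on the arm, 130 mm above the pivot when plumb.
- nose (a point): Middle of the flat 16 mm end of the grinder's nose, the load's lowest point, 235 mm from the pivot along the arm (85 mm above the bench when plumb). The grinder, a steel cylinder 44 mm across with a black sleeve, is fixed to the arm, centre about 155 mm below the pivot; 0.6 kg nominal, 8 percent lighter to 15 percent heavier.
- rest: Parking rest: wooden block with a rubber top, 110 mm (rail x) x 130 mm (rail y) x 88 mm high, about 6 kg, under the rail's +y end, from 170 to 300 mm along rail y. Origin at the centre of its underside. The nose leaves it over its end at rail y = 0.170.
- cup: Drip cup: round open aluminium cup, 84 mm across the rim, 50 mm high, wall 4 mm, 0.5 kg, standing loose on the bench under the path of the nose (rail x = 0.085), somewhere between rail y = -0.22 and -0.06. Origin at the centre of its underside; the nose clears its rim by 35 mm.
- tape: Bystander, leave alone: roll of tape, 100 mm across, 45 mm high, beyond the rail.
- oil: Bystander, leave alone: oil bottle, 60 mm across, 150 mm tall, beyond the rail.
- screwjar: Bystander, leave alone: glass screw jar, 72 mm across, 90 mm tall, under the rail's -y end.
- wrench: Bystander, leave alone: wrench lying on the robot's side.
- driver: Bystander, leave alone: screwdriver lying on the robot's side.
- hammer: Bystander, leave alone: hammer lying on the robot's side, at the left.
- tray: Bystander, leave alone: small grey parts tray, 140 x 100 x 40 mm, at the right.
There are look-alikes about, which are no part of the job. Leave any turquoise look-alike of the cup alone.

How it is judged:
By the outcome, as a careful person would: the job done as asked, in the order asked, and still so for the second after the job is handed in, with the robot touching nothing.
It also fails if it takes over 46 s, if anything falls off the work surface, if the arm or the gripper's body presses on something with over 40 N, if the wrist force passes 120 N, or if a joint passes its speed limit or range.

### The arm

A 6-joint arm with a two-finger parallel gripper is mounted at the origin on the work surface. World frame = base frame: x ahead of the robot, y to its left, z up, the work surface at z = 0. Lengths are in m, angles in degrees, forces in N, time in s.
With the tool pointing down it reaches from about 0.3 to 0.85 m from the base axis. Payload 5.4 kg.
Tool frame: the origin (TCP) lies midway between the tips of the shut fingers; the grasp point (between the pads) lies 19 mm behind it; z points along the fingers, y is the direction in which the jaws open and shut (so a half turn about z gives the same grasp; the last joint's range is limited). The gripper opens to 85 mm and grips with 20 to 120 N. Pads are 22 mm wide; open, the fingers measure 114 mm over their backs; the gripper's body (76 mm by 85 mm) begins 54 mm behind the grasp point. The pads swing forward as they close: fully open they stand 13 mm farther back than shut.
Start: joints at [-78.902, 9.076, 91.501, -0, 79.423, -12.038], TCP at [0.226, -0.529, 0.231] pointing down, gripper open.
Joint ranges: [-166.64, 166.64], [-54.1, 131.32], [10.49, 154.53], [-73.88, 253.88], [9.74, 151.15], [-171.62, 171.62]. Speed limits (degrees/s): [147.25, 147.25, 180, 180, 180, 180].

### API

Orientations are given as [roll, pitch, yaw] about the fixed x, y, z axes, in that order (R = Rz(yaw) Ry(pitch) Rx(roll)).
In Python, from workcell import manip gives the robot as it stands. The module is installed in compiled form; this text tells all that it offers.
- The arm moves only by the tool move_arm, never from a script. Its argument "increments" is a list of rows, each a list of 3 entries, a list of its own where there are three numbers: the turn, a rotation vector about the tool's x, y, z in degrees, then the shift along the tool's x, y, z in cm, then the gripper command: -1 is fully open, 1 is shut, values between are in proportion. In form: [[[ax, ay, az], [dx, dy, dz], hand], ...]. A call has 1 to 20 rows; each row shifts and turns the commanded pose from where the row before left it, along the tool's axes as they then stand; what a row does not reach is not made up. A row lasts 1/8 s, in which the tool goes at most 62.5 mm and 10.7 degrees, less where a joint would pass 70% of its speed; a pose out of reach is approached as far as the arm can. A call with a gripper value outside its range is refused whole. The fingers move at their own pace and stop on an object; the grip force is fixed at half the most. Time passes only in rows, so rows that do not move let the fingers close. It gives the time, the measured TCP pose, the force and the opening at its end, in the units of the state.
- manip.get_obs(): the state, without advancing time (a new reading comes with each control period).
- manip.grab_frame(name): name is "scene" or "top" or "wrist"; returns a dict with "img" (480x640x3 uint8, red, green, blue), "intrinsics" (3x3 intrinsics, pixels), "pose" (4x4, takes a point from camera to world coordinates); the wrist camera has in their place "T_tool_cam" (4x4, takes a point from camera to tool coordinates, whose origin is the TCP and whose axes are the flange's). Camera axes: x right, y down, z forward; pixel columns grow to the right and rows downward; lengths in m; the calibration is good to about 2 mm. A picture is of the moment at which its call begins: read the wrist's pose just before it. There is no depth.
- manip.hand_in(): hands the job in, once; it reports no verdict.
Trained networks look in a picture, given as the dict that the camera call returned (one of the last four; its "shot" number tells which), for a name from the list of things; names that differ only in an ending like _2 or _b are one class to them, and where a whole thing is asked for, a point or a joint stands for the part that bears it (a point fixed in the world has none). Each returns a list of dicts, best first, with "p" (0 to 1); they miss things now and then, are a little off and sometimes report something else, mostly with a low value. They report only what shows in the picture. A call takes as long as a camera call. They do not tell look-alikes from the thing itself.
- manip.boxes_of(picture, target): "position" ([x, y, z] in m, in world coordinates, good to about 4 mm: the middle of the surface that is visible of it).
- manip.outline_of(picture, target): "pixels" (480x640 bool, what is visible of it).
- manip.spot_point(picture, target): "position" ([x, y, z] in m, in world coordinates, good to about 4 mm: a listed point, or the origin of a listed thing).
The state is a dict: "time": time; "q": joint angles; "qvel": joint speeds; "joint_torque": joint torques, N m; "ee_pos": TCP position; "orientation": TCP orientation; "wrist_force": force on the tool from outside, world axes, zero at the start; "wrist_torque": the same for the moment, N m; "gripper_width": opening from 0.0 (shut) to 1.0 (fully open).
Only numpy, scipy, OpenCV 4.12 (cv2) and the standard library are available. Lean on these libraries where they do the work, as an engineer would, in place of code of your own. Each camera call takes 0.05 s, during which the arm holds its last target.

## Working session

There is one attempt and no reset: what is moved stays moved. The work goes in short steps, Python scripts to look and compute and a tool call to move; the robot and the scene stay as the last step left them, time stands still between calls to the robot, and variables do not carry over. Pictures are saved under pics/ and viewed, and the job is handed in when it is done.

Besides the shell and the picture viewer there is one more tool, called after "Call:" by a JSON object that holds its "fn" and its "kwargs", one argument or row to a line. move_arm: Moves the arm, as the interface text tells. Its arguments: {"type":"object","properties":{"increments":{"type":"array"}},"required":["increments"]}

```bash
mkdir -p pics; ls; python3 - <<'E'
from workcell import manip
import cv2,numpy as np
o=manip.get_obs(); print(o)
for n in ["scene","top"]:
    f=manip.grab_frame(n); cv2.imwrite(f"pics/{n}0.png",f["img"][:,:,::-1]); print(n,f["intrinsics"],f["pose"])
    for t in ["rail","grip","pivot","counterweight","nose","rest","cup"]:
        try:
            print(t,[(np.round(d["position"],4).tolist(),round(d["p"],2)) for d in manip.spot_point(f,t)[:4]])
        except Exception as e: print(t,e)
print(manip.get_obs()["time"])
E
```

```text
pics
{'time': 0.0, 'q': array([-7.88993191e+01,  9.11385657e+00,  9.15761804e+01,  2.91742371e-04,
        7.94231089e+01, -1.20372863e+01]), 'qvel': array([-0.03889576, -0.00042896,  0.14731687,  0.04907397, -0.08263815,
        0.05106287]), 'joint_torque': array([-5.00350125e-04, -3.95997012e+01, -3.31433809e+01, -2.10299236e-04,
        8.24202580e-03, -4.58230360e-07]), 'ee_pos': array([ 0.22580723, -0.52812038,  0.23027006]), 'orientation': array([-1.79889402e+02, -2.38767290e-02,  2.31378903e+01]), 'wrist_force': array([ 0.40235138, -0.10116125, -1.06012952]), 'wrist_torque': array([0.00593574, 0.01618806, 0.02709087]), 'gripper_width': 0.9996585694880793}
scene [[608.37951318   0.         317.50697263]
 [  0.         608.37951318 240.49980349]
 [  0.           0.           1.        ]] [[-0.41646612  0.48000394 -0.77210892  1.63972876]
 [ 0.90907974  0.23051487 -0.34704023  0.42174693]
 [ 0.01140191 -0.84643908 -0.53236349  0.99098798]
 [ 0.          0.          0.          1.        ]]
rail []
grip [([0.459, 0.1931, 0.3099], 0.97)]
pivot [([0.6659, 0.1897, 0.3222], 0.66)]
co
[... 310 characters left out ...]
p [[502.41384967   0.         315.26425609]
 [  0.         502.41384967 225.4544651 ]
 [  0.           0.           1.        ]] [[-0.12677539 -0.97073371  0.20397075  0.27348337]
 [-0.99191402  0.12528313 -0.02026629 -0.03256449]
 [-0.00588093 -0.20489072 -0.97876719  1.66461851]
 [ 0.          0.          0.          1.        ]]
rail []
grip [([0.6582, 0.1855, 0.3144], 0.64), ([0.4579, 0.1983, 0.3058], 0.62)]
pivot [([0.6614, 0.1872, 0.3152], 0.75)]
counterweight [([0.6646, 0.1626, 0.4447], 0.66)]
nose []
rest [([0.6664, 0.2434, 0.0013], 0.9), ([0.6454, -0.1408, 0.0004], 0.52)]
cup [([0.718, -0.3177, 0.0048], 0.91), ([0.6471, -0.143, -0.0001], 0.77), ([0.7206, -0.4368, 0.0009], 0.55)]
0.8
```

View pics/scene0.png

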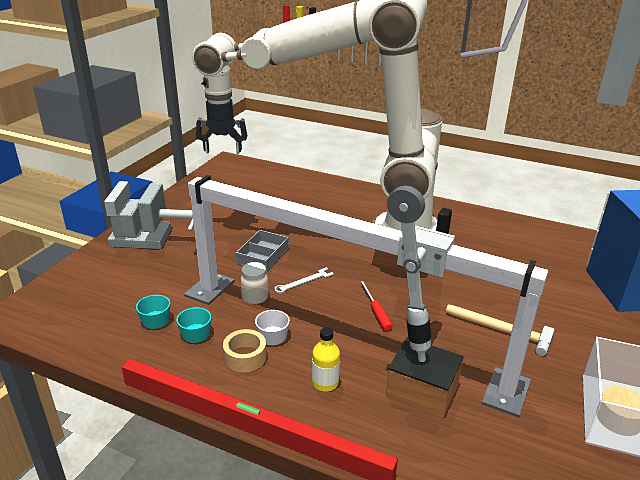

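View pics/top0.png

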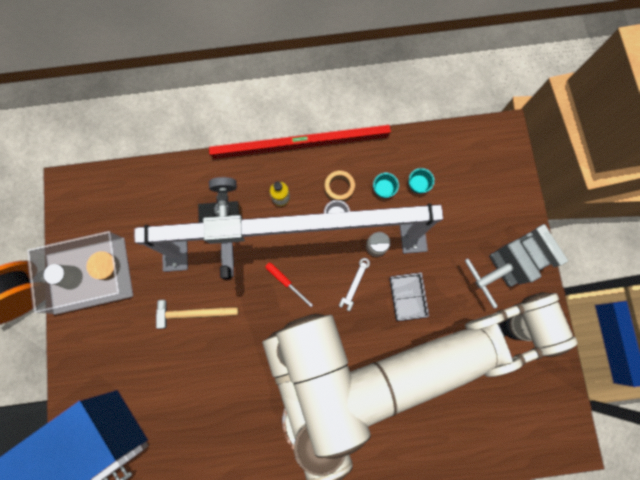

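The silver cup at (272,327) in scene and (338,208) in top, about world (0.646,-0.141), sits under the rail on the nose's path, so it is the one meant. The two turquoise cups at (153,312) and (194,324) are look-alikes. I'll fit the rail pose next and confirm the cup in a crop.

```bash
cat > geo.py <<'E'
import numpy as np, cv2
def proj(f,P):
    P=np.atleast_2d(P); T=np.linalg.inv(f["pose"]); c=P@T[:3,:3].T+T[:3,3]
    p=c@f["intrinsics"].T; return p[:,:2]/p[:,2:]
def rail2w(pose,P):
    x,y,a=pose; P=np.atleast_2d(P); c,s=np.cos(a),np.sin(a)
    return np.c_[x+c*P[:,0]-s*P[:,1], y+s*P[:,0]+c*P[:,1], P[:,2]]
def box(x0,x1,y0,y1,z0,z1):
    return np.array([[x,y,z] for x in(x0,x1) for y in(y0,y1) for z in(z0,z1)],float)
def ray(f,uv,z):
    K=f["intrinsics"];d=f["pose"][:3,:3]@np.linalg.solve(K,[uv[0],uv[1],1]);o=f["pose"][:3,3]
    return o+d*(z-o[2])/d[2]
E
python3 - <<'E'
from workcell import manip
import cv2,numpy as np,pickle
F={}
for n in ["scene","top"]:
    f=manip.grab_frame(n); o={}
    for t in ["rail","cup","rest","counterweight"]:
        o[t]=[(d["p"],d["pixels"]) for d in manip.outline_of(f,t)[:4]]
        for p,m in o[t]:
            ys,xs=np.where(m); print(n,t,round(p,2),m.sum(),xs.min(),xs.max(),ys.min(),ys.max())
    F[n]=(f,o)
pickle.dump(F,open("F.pkl","wb"))
a=F["scene"][0]["img"][150:400,180:580,::-1]; 
cv2.imwrite("pics/c1.png",cv2.resize(a,None,fx=2,fy=2,interpolation=3))
a=F["top"][0]["img"][160:290,120:460,::-1]; 
cv2.imwrite("pics/c2.png",cv2.resize(a,None,fx=2.3,fy=2.3,interpolation=3))
E
```

```text
scene rail 0.87 18619 184 547 175 416
scene cup 0.91 931 136 169 295 328
scene cup 0.84 973 176 210 308 342
scene cup 0.63 898 255 289 311 344
scene rest 0.56 4016 385 462 338 417
scene counterweight 0.92 3158 387 430 186 361
top rail 0.66 7881 135 441 178 279
top rail 0.36 478 366 389 232 256
top cup 0.91 515 374 398 173 198
top cup 0.59 506 409 433 169 193
top rest 0.56 409 198 241 200 221
top counterweight 0.57 566 209 236 177 216
```

View pics/c1.png

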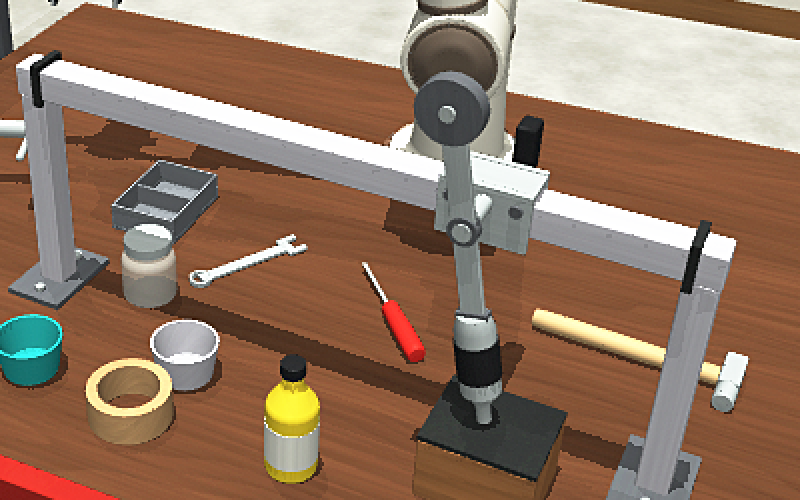

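View pics/c2.png

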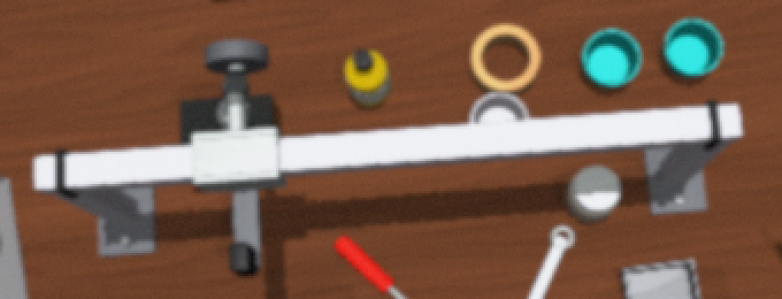

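```bash
cat > fit.py <<'E'
import pickle,numpy as np,cv2
from scipy.optimize import least_squares
from geo import *
F=pickle.load(open("F.pkl","rb"))
pts=[("top",(120+33/2.3,160+155/2.3),(.02,.42,.325)),("top",(120+740/2.3,160+103/2.3),(.02,-.42,.325)),
("top",(120+742/2.3,160+137/2.3),(-.02,-.42,.285)),("top",(120+35/2.3,160+190/2.3),(-.02,.42,.285)),
("scene",(180+735/2,150+239/2),(-.02,.42,.325)),("scene",(180+32/2,150+57/2),(-.02,-.42,.325)),("scene",(180+18/2,150+65/2),(.02,-.42,.325))]
def res(p,only=None):
    return np.concatenate([(proj(F[n][0],rail2w(p,q))[0]-uv) for n,uv,q in pts if only in(None,n)])
for o in (None,"top","scene"):
    s=least_squares(res,[.58,0,0],kwargs=dict(only=o)); print(o,s.x[:2],np.degrees(s.x[2]),np.round(s.fun,1))
    if o is None: p=s.x
def torail(q):
    x,y,a=p; d=np.array(q)[:2]-[x,y]; return np.array([np.cos(a)*d[0]+np.sin(a)*d[1],-np.sin(a)*d[0]+np.cos(a)*d[1]])
for nm,q in dict(gripS=(.459,.1931),gripT=(.4579,.1983),pivS=(.6659,.1897),pivT=(.6614,.1872),cupS=(.6454,-.1385),cupT=(.6471,-.143),restS=(.6622,.2441),restT=(.6664,.2434),noseS=(.6661,.2302)).items(): print(nm,torail(q).round(4))
np.save("rail.npy",p)
# cup rim circle fit by scene mask
f,o=F["scene"]; m=o["cup"][2][1]
from scipy.optimize import minimize
def sil(c):
    t=np.linspace(0,2*np.pi,60); P=np.vstack([np.c_[c[0]+.042*np.cos(t),c[1]+.042*np.sin(t),0*t+z] for z in(0,.05)])
    return cv2.convexHull((proj(f,P)*16).astype(np.float32))
def cost(c):
    im=np.zeros((480,640),np.uint8); cv2.fillConvexPoly(im,sil(c).astype(np.int32),1,shift=4); return np.logical_xor(im,m).sum()/m.sum()
best=min(((cost((x,y)),x,y) for x in np.arange(.625,.67,.001) for y in np.arange(-.165,-.115,.001)))
print(best,torail(best[1:]))
img=f["img"][:,:,::-1].copy()
for x in(-.02,.02):
  for z in(.285,.325):
    a=proj(f,rail2w(p,[[x,-.42,z],[x,.42,z]])); cv2.line(img,tuple(int(v) for v in a[0]),tuple(int(v) for v in a[1]),(0,0,255),1)
cv2.polylines(img,[(sil(best[1:])/16).astype(np.int32)],True,(0,255,0),1)
cv2.imwrite("pics/o1.png",cv2.resize(img[150:400,180:580],None,fx=2,fy=2))
E
python3 fit.py
```

```text
None [0.57154589 0.01187654] -3.0602319187266342 [-0.2 -1.2 -1.4 -1.  -3.9  1.5  4.1  0.5  1.1 -0.7  0.6 -3.  -2.6 -0.6]
top [0.57079307 0.01098648] -3.0108717030931724 [ 0.1 -0.9 -1.  -0.9 -3.5  1.6  4.4  0.8]
scene [0.57413339 0.01307694] -3.1845626215866583 [ 1.5  0.4  0.7 -2.7 -2.5 -0.2]
gripS [-0.1221  0.175 ]
gripT [-0.1234  0.1801]
pivS [0.0847 0.1826]
pivT [0.0804 0.1799]
cupS [ 0.0818 -0.1462]
cupT [ 0.0837 -0.1506]
restS [0.0781 0.2367]
restT [0.0824 0.2363]
noseS [0.0828 0.2231]
(np.float64(0.33964365256124723), np.float64(0.638), np.float64(-0.147)) [ 0.07484109 -0.15510227]
```

View pics/o1.png

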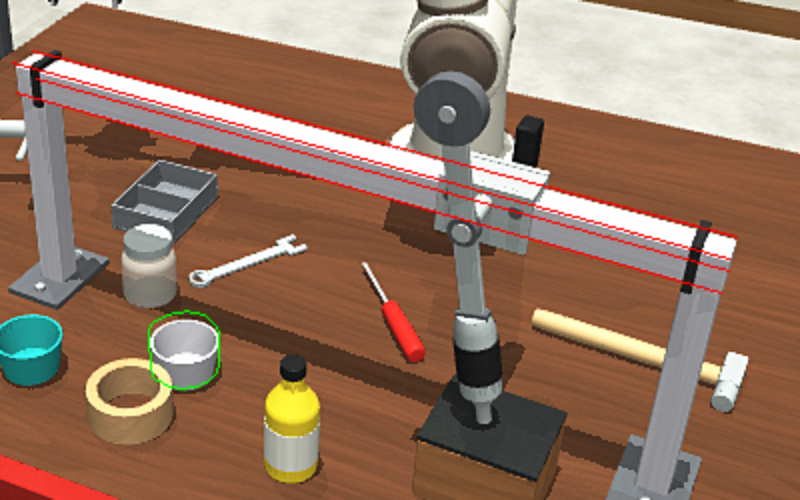

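```bash
cat >> geo.py <<'E'
def torail(q):
    x,y,a=np.load("rail.npy"); d=np.array(q)[:2]-[x,y]; return np.array([np.cos(a)*d[0]+np.sin(a)*d[1],-np.sin(a)*d[0]+np.cos(a)*d[1]])
E
python3 - <<'E'
import pickle; from geo import *
F=pickle.load(open("F.pkl","rb"))
f,o=F["scene"]
for i,uv in enumerate([(162.5,None),(193,None),(272.2,319)]):
    m=o["cup"][i][1]; ys,xs=np.where(m)
    # rim: top row & widest; ellipse center using col extents
    c=(xs.min()+xs.max())/2
    w=[(np.where(m[y])[0].ptp() if 0 else np.ptp(np.where(m[y])[0]),y) for y in range(ys.min(),ys.max()+1)]
    print(i,c,sorted(w)[-6:],ys.min())
q=ray(f,(272.3,319),.05); print(q,torail(q))
img=f["img"]; a=img[295:355,240:305,::-1]; cv2.imwrite("pics/cup.png",cv2.resize(a,None,fx=9,fy=9,interpolation=0))
t=np.linspace(0,2*np.pi,60)
for c in [(.646,-.141),tuple(q[:2])]:
    P=proj(f,np.c_[c[0]+.042*np.cos(t),c[1]+.042*np.sin(t),0*t+.05]); print(c,P.min(0),P.max(0))
E
```

```text
0 152.5 [(np.int64(32), 312), (np.int64(33), 305), (np.int64(33), 306), (np.int64(33), 307), (np.int64(33), 308), (np.int64(33), 309)] 295
1 193.0 [(np.int64(33), 323), (np.int64(34), 318), (np.int64(34), 319), (np.int64(34), 320), (np.int64(34), 321), (np.int64(34), 322)] 308
2 272.0 [(np.int64(34), 318), (np.int64(34), 319), (np.int64(34), 320), (np.int64(34), 321), (np.int64(34), 322), (np.int64(34), 323)] 311
[ 0.64484043 -0.14195354  0.05      ] [ 0.08140235 -0.14969782]
(0.646, -0.141) [254.88746901 308.44824969] [289.89555469 330.87877959]
(np.float64(0.6448404298904312), np.float64(-0.1419535356800687)) [254.78021427 308.07786205] [289.75930912 330.47073342]
```

View pics/cup.png

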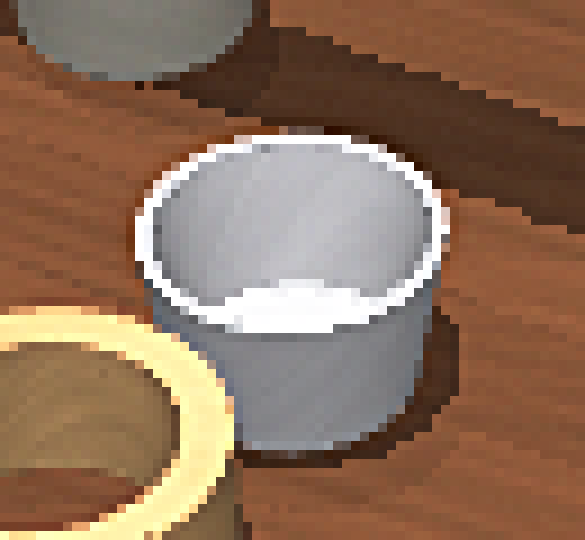

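Call:
{"fn": "move_arm", "kwargs": {
  "increments": [
    [[0, 0, 8.7], [0, 0, -6], -1],
    [[0, 0, 8.7], [0, 0, -6], -1],
    [[0, 0, 8.8], [0, 0, -6], -1],
    [[0, 0, 0], [1.3, -4.91, 0], -1],
    [[0, 0, 0], [1.3, -4.91, 0], -1],
    [[0, 0, 0], [1.3, -4.91, 0], -1],
    [[0, 0, 0], [1.3, -4.91, 0], -1],
    [[0, 0, 0], [1.3, -4.91, 0], -1],
    [[0, 0, 0], [1.3, -4.91, 0], -1],
    [[0, 0, 0], [1.3, -4.91, 0], -1],
    [[0, 0, 0], [1.3, -4.91, 0], -1],
    [[0, 0, 0], [1.3, -4.91, 0], -1],
    [[0, 0, 0], [1.3, -4.91, 0], -1],
    [[0, 0, 0], [1.3, -4.91, 0], -1],
    [[0, 0, 0], [1.3, -4.91, 0], -1],
    [[0, 0, 0], [1.3, -4.91, 0], -1],
    [[0, 0, 0], [1.3, -4.91, 0], -1],
    [[0, 0, 0], [1.3, -4.91, 0], -1],
    [[0, 0, 0], [0, 0, 0], -1]
  ]
}}

```text
time: 3.68
ee_pos: [0.46, 0.1988, 0.4105]
orientation: [-180.0, 0.1, -2.8]
wrist_force: [0.2, -1.1, -0.3]
gripper_width: 1.0
```

```bash
python3 - <<'E'
from workcell import manip
import cv2,numpy as np
from geo import *
o=manip.get_obs(); f=manip.grab_frame("wrist"); cv2.imwrite("pics/w1.png",f["img"][:,:,::-1])
print(o["time"],o["ee_pos"],o["orientation"])
for t in ["grip"]: print([(d["position"],d["p"],torail(d["position"])) for d in manip.spot_point(f,t)[:3]])
g=manip.grab_frame("top")
print([(d["position"],d["p"]) for d in manip.spot_point(g,"grip")[:3]])
E
```

```text
3.675 [0.45995194 0.19882834 0.41049288] [-1.79988627e+02  9.10097768e-02 -2.80444048e+00]
[([0.4579, 0.1968, 0.3073], 0.6, array([-0.1233561 ,  0.17859269]))]
[]
```

View pics/w1.png

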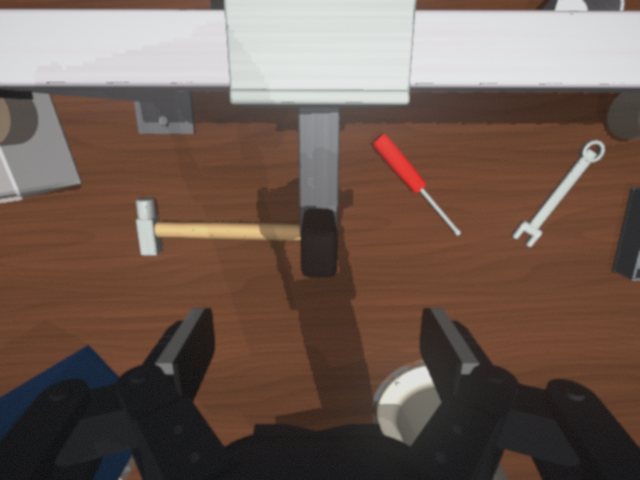

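Call:
{"fn": "move_arm", "kwargs": {
  "increments": [
    [[0, 0, 0], [0, 0, 3], -1],
    [[0, 0, 0], [0, 0, 3], -1],
    [[0, 0, 0], [0, 0, 3], -1],
    [[0, 0, 0], [0, 0.05, 2.9], -1],
    [[0, 0, 0], [0, 0, 0], 1],
    [[0, 0, 0], [0, 0, 0], 1],
    [[0, 0, 0], [0, 0, 0], 1],
    [[0, 0, 0], [0, 0, 0], 1],
    [[0, 0, 0], [0, 0, 0], 1],
    [[0, 0, 0], [0, 0, 0], 1]
  ]
}}

```text
time: 5.12
ee_pos: [0.4608, 0.196, 0.2943]
orientation: [-180.0, -0.2, -3.0]
wrist_force: [-0.5, -0.4, 6.2]
gripper_width: 0.279
```

```bash
cat >> geo.py <<'E'
from scipy.optimize import brentq
def mask_theta(f,m,ty):
    m=m.astype(np.uint8)
    n,l,st,_=cv2.connectedComponentsWithStats(m)
    if n<2: return np.nan,0,None
    k=1+np.argmax(st[1:,4]); ys,xs=np.where(l==k)
    P=np.c_[xs,ys].astype(float); c=P.mean(0); w,v=np.linalg.eigh(np.cov((P-c).T)); d=v[:,1]; 
    phi=np.arctan2(d[0]*np.sign(d[1]),abs(d[1]))
    pose=np.load("rail.npy")
    def g(th):
        u=np.array([0,np.sin(th),-np.cos(th)]); b=np.array([.085,ty,.32])
        a=proj(f,rail2w(pose,[b-.13*u,b+.235*u])); e=a[1]-a[0]; return np.arctan2(e[0],e[1])-phi
    try: th=brentq(g,-.9,.9)
    except Exception: th=np.nan
    return th,len(P),c
E
python3 - <<'E'
import pickle; from geo import *
from workcell import manip
F=pickle.load(open("F.pkl","rb"))
f,o=F["scene"]; print(mask_theta(f,o["counterweight"][0][1],.179))
for i in range(2):
    f=manip.grab_frame("scene"); r=manip.outline_of(f,"counterweight")
    print([ (d["p"],mask_theta(f,d["pixels"],.179)) for d in r[:2]])
print(manip.get_obs()["time"],manip.get_obs()["ee_pos"])
E
```

```text
(0.1930441939793601, 3158, array([411.90943635, 265.00633312]))
[(0.66, (0.1965433831828321, 3255, array([411.03410138, 264.14930876])))]
[(0.6, (0.19701043388088793, 3279, array([411.23726746, 264.83409576])))]
5.325 [0.4607719  0.19600706 0.29428262]
```

Call:
{"fn": "move_arm", "kwargs": {
  "increments": [
    [[0, 0, 0], [0, 0.4, 0], 1],
    [[0, 0, 0], [0, 0.8, 0], 1],
    [[0, 0, 0], [0, 1, 0], 1],
    [[0, 0, 0], [0, 1, 0], 1],
    [[0, 0, 0], [0, 1, 0], 1],
    [[0, 0, 0], [0, 1, 0], 1],
    [[0, 0, 0], [0, 1, 0], 1],
    [[0, 0, 0], [0, 1, 0], 1],
    [[0, 0, 0], [0, 1, 0], 1],
    [[0, 0, 0], [0, 0.8, 0], 1],
    [[0, 0, 0], [0, 0.5, 0], 1]
  ]
}}

```text
time: 6.7
ee_pos: [0.4559, 0.101, 0.2943]
orientation: [-179.9, -0.2, -3.1]
wrist_force: [1.0, 2.1, 5.3]
gripper_width: 0.274
```

```bash
cat > obs.py <<'E'
import sys,pickle
from geo import *
from workcell import manip
def observe(n,prior_w=None,tag="o"):
    T=[];A=[]
    o=manip.get_obs(); ty=torail(o["ee_pos"])[1]
    for i in range(n):
        t=manip.get_obs()["time"]; f=manip.grab_frame("scene"); r=manip.outline_of(f,"counterweight")
        for d in r[:1]:
            th,np_,c=mask_theta(f,d["pixels"],ty)
            if np_>2000: T.append(t);A.append(th)
    cv2.imwrite(f"pics/{tag}.png",f["img"][:,:,::-1])
    T=np.array(T);A=np.array(A); print(np.round(T,2).tolist());print(np.round(A,3).tolist())
    from scipy.optimize import least_squares
    t0=T[-1]
    def r(p): return p[0]+p[1]*np.cos(p[3]*(T-t0))+p[2]*np.sin(p[3]*(T-t0))-A
    def rr(p):
        e=r(p)/.004
        return np.r_[e,[(p[3]-prior_w)/.05 if prior_w else (p[3]-3.49)/.5],(p[0]-0)/.02]
    best=min((least_squares(rr,[0,.1,.1,w0],loss="soft_l1") for w0 in ([prior_w] if prior_w else [3,3.3,3.6,4,4.2])),key=lambda s:s.cost)
    p=best.x; now=manip.get_obs()
    w=p[3]; dt=now["time"]-t0
    th=p[1]*np.cos(w*dt)+p[2]*np.sin(w*dt); om=w*(-p[1]*np.sin(w*dt)+p[2]*np.cos(w*dt))
    print("off",p[0],"amp",np.hypot(p[1],p[2]),"w",w,"T",2*np.pi/w,"rms",np.std(r(p)))
    print("now t",now["time"],"th",th,"om",om,"ee",now["ee_pos"],"rail",torail(now["ee_pos"]),"F",now["wrist_force"])
    pickle.dump(dict(t=now["time"],th=th,om=om,w=w,rail=torail(now["ee_pos"])),open("st.pkl","wb"))
if __name__=="__main__":
    observe(int(sys.argv[1]),float(sys.argv[3]) if len(sys.argv)>3 else None,sys.argv[2])
E
python3 obs.py 20 ob1
```

```text
[6.7, 6.8, 6.9, 7.0, 7.1, 7.2, 7.3, 7.4, 7.5, 7.6, 7.7, 7.8, 7.9, 8.0, 8.1, 8.2, 8.3, 8.4, 8.5, 8.6]
[-0.144, -0.189, -0.21, -0.216, -0.196, -0.151, -0.093, -0.024, 0.044, 0.111, 0.162, nan, 0.206, 0.198, 0.16, 0.112, 0.05, -0.018, -0.089, -0.142]Traceback (most recent call last):
  File "obs.py", line 28, in <module>
    observe(int(sys.argv[1]),float(sys.argv[3]) if len(sys.argv)>3 else None,sys.argv[2])
    ~~~~~~~^^^^^^^^^^^^^^^^^^^^^^^^^^^^^^^^^^^^^^^^^^^^^^^^^^^^^^^^^^^^^^^^^^^^^^^^^^^^^^
  File "obs.py", line 20, in observe
    best=min((least_squares(rr,[0,.1,.1,w0],loss="soft_l1") for w0 in ([prior_w] if prior_w else [3,3.3,3.6,4,4.2])),key=lambda s:s.cost)
  File "obs.py", line 20, in <genexpr>
    best=min((least_squares(rr,[0,.1,.1,w0],loss="soft_l1") for w0 in ([prior_w] if prior_w else [3,3.3,3.6,4,4.2])),key=lambda s:s.cost)
              ~~~~~~~~~~~~~^^^^^^^^^^^^^^^^^^^^^^^^^^^^^^^^
    return func(*args, **kwargs)
    raise ValueError("Residuals are not finite in the initial point.")
ValueError: Residuals are not finite in the initial point.
```

View pics/ob1.png

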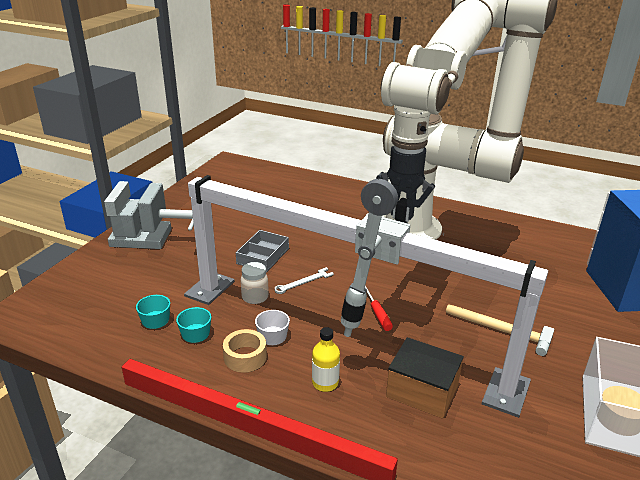

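```bash
sed -i 's/if np_>2000:/if np_>2000 and np.isfinite(th):/' obs.py; cat > plan.py <<'E'
import numpy as np,pickle,sys
from scipy.linalg import expm
dt=.125
def sim_mat(w,N,lag,zeta=.01):
    # exact: velocity u/dt in each row delayed by lag; kicks: om -= w^2/g*dv
    def Phi(t): return expm(np.array([[0,1],[-w*w,-2*zeta*w]])*t)
    Te=N*dt+lag
    B=np.zeros((2,N))
    for k in range(N):
        for s,t in((1,k*dt+lag),(-1,(k+1)*dt+lag)):
            B[:,k]+=Phi(Te-t)@np.array([0,-w*w/9.81*s/dt])
    return B,Phi(Te)
def plan(th,om,w,D,N,lag,target=(0,0)):
    B,P=sim_mat(w,N,lag)
    A=np.vstack([B,np.ones(N)]); b=np.r_[np.array(target)-P@[th,om],D]
    L=np.zeros((N+1,N)); 
    for k in range(N): L[k,k]+=1; L[k+1,k]-=1
    H=L.T@L
    K=np.block([[H,A.T],[A,np.zeros((3,3))]]); u=np.linalg.solve(K,np.r_[np.zeros(N),b])[:N]
    return u
def traj(th,om,w,u,lag):
    z=np.array([th,om]);out=[];h=.005
    n=int((len(u)*dt+lag+.3)/h);v=0;x=0
    for i in range(n):
        k=int(np.floor((i*h-lag)/dt)); vn=u[k]/dt if 0<=k<len(u) else 0
        z[1]+=-w*w/9.81*(vn-v);v=vn
        z[1]+=h*(-w*w*z[0]-.02*w*z[1]);z[0]+=h*z[1];x+=v*h;out.append((i*h,z[0],x))
    return np.array(out)
E
python3 - <<'E'
import numpy as np,pickle
from scipy.optimize import least_squares
from workcell import manip
from geo import torail
from plan import *
T=np.array([6.7, 6.8, 6.9, 7.0, 7.1, 7.2, 7.3, 7.4, 7.5, 7.6, 7.7, 7.9, 8.0, 8.1, 8.2, 8.3, 8.4, 8.5, 8.6]);A=np.array([-0.144, -0.189, -0.21, -0.216, -0.196, -0.151, -0.093, -0.024, 0.044, 0.111, 0.162, 0.206, 0.198, 0.16, 0.112, 0.05, -0.018, -0.089, -0.142])
o=manip.get_obs(); t0=o["time"]; print(t0,o["ee_pos"],torail(o["ee_pos"]))
r=lambda p:p[0]+p[1]*np.cos(p[3]*(T-t0))+p[2]*np.sin(p[3]*(T-t0))-A
p=least_squares(r,[0,-.2,0,3.6]).x; print(p,2*np.pi/p[3],np.std(r(p)),np.round(r(p),3))
st=dict(t=t0,th=p[1],om=p[3]*p[2],w=p[3],rail=torail(o["ee_pos"])); pickle.dump(st,open("st.pkl","wb")); print(st)
for N in (14,16,18,20):
    u=plan(st["th"],st["om"],st["w"],-.145-st["rail"][1],N,.04)
    tr=traj(st["th"],st["om"],st["w"],u,.04); print(N,np.round(u*100,2).tolist(),"th",tr[:,1].min(),tr[:,1].max(),tr[-1,1],"x",tr[:,2].min(),tr[:,2].max())
E
```

```text
8.7 [0.45590886 0.10056715 0.2942874 ] [-0.12020694  0.08239077]
[-0.00444431 -0.18515291 -0.10234527  3.31252939] 1.8967938306032794 0.002060980995590804 [-0.001  0.001 -0.002  0.002  0.004  0.001  0.    -0.001  0.    -0.002
 -0.001  0.001 -0.001  0.004  0.001 -0.    -0.002  0.002 -0.004]
{'t': 8.7, 'th': np.float64(-0.18515290656620959), 'om': np.float64(-0.3390217082290967), 'w': np.float64(3.3125293881735187), 'rail': array([-0.12020694,  0.08239077])}
14 [-3.45, -5.04, -5.04, -3.87, -2.08, -0.24, 1.17, 1.81, 1.57, 0.57, -0.85, -2.18, -2.84, -2.26] th -0.19683044435146682 0.11377513378294431 0.0008589297907919342 x -0.22739187575719885 0.0
16 [-2.23, -3.45, -3.72, -3.19, -2.14, -0.88, 0.28, 1.05, 1.28, 0.92, 0.08, -1.03, -2.11, -2.82, -2.84, -1.94] th -0.1974033087842544 0.1324987270790901 0.0013797159487046009 x -0.22728383790433937 0.0
18 [-1.32, -2.11, -2.36, -2.11, -1.52, -0.75, 0.01, 0.57, 0.8, 0.65, 0.13, -0.66, -1.56, -2.39, -2.93, -3.03, -2.59, -1.56] th -0.20073639808239177 0.14996880948726604 0.0011235959823944427 x -0.22729371626419523 0.0
20 [-0.75, -1.17, -1.26, -1.05, -0.64, -0.14, 0.31, 0.6, 0.65, 0.42, -0.08, -0.77, -1.55, -2.3, -2.88, -3.18, -3.14, -2.74, -2.02, -1.06] th -0.20431537068805466 0.16094151382397506 0.00011172923264197634 x -0.22735745465793475 0.0
```

Call:
{"fn": "move_arm", "kwargs": {
  "increments": [
    [[0, 0, 0], [0, 0.75, 0], 1],
    [[0, 0, 0], [0, 1.17, 0], 1],
    [[0, 0, 0], [0, 1.26, 0], 1],
    [[0, 0, 0], [0, 1.05, 0], 1],
    [[0, 0, 0], [0, 0.64, 0], 1],
    [[0, 0, 0], [0, 0.14, 0], 1],
    [[0, 0, 0], [0, -0.31, 0], 1],
    [[0, 0, 0], [0, -0.6, 0], 1],
    [[0, 0, 0], [0, -0.65, 0], 1],
    [[0, 0, 0], [0, -0.42, 0], 1],
    [[0, 0, 0], [0, 0.08, 0], 1],
    [[0, 0, 0], [0, 0.77, 0], 1],
    [[0, 0, 0], [0, 1.55, 0], 1],
    [[0, 0, 0], [0, 2.3, 0], 1],
    [[0, 0, 0], [0, 2.88, 0], 1],
    [[0, 0, 0], [0, 3.18, 0], 1],
    [[0, 0, 0], [0, 3.14, 0], 1],
    [[0, 0, 0], [0, 2.74, 0], 1],
    [[0, 0, 0], [0, 2.02, 0], 1],
    [[0, 0, 0], [0, 1.06, 0], 1]
  ]
}}

```text
time: 11.2
ee_pos: [0.4442, -0.1272, 0.2943]
orientation: [180.0, -0.3, -3.1]
wrist_force: [4.2, 2.6, 6.0]
gripper_width: 0.273
```

```bash
python3 obs.py 16 ob2 3.3125
```

```text
[11.2, 11.3, 11.4, 11.5, 11.6, 11.7, 11.8, 11.9, 12.1, 12.2, 12.3, 12.4, 12.5, 12.6, 12.7]
[-0.012, -0.01, -0.013, -0.015, -0.013, -0.009, -0.004, -0.002, 0.008, 0.01, 0.009, 0.014, 0.013, 0.009, 0.005]
off -0.0007474134160293128 amp 0.013226094722258329 w 3.313173014315896 T 1.8964253541938674 rms 0.001508088001799091
now t 12.8 th 0.0025185772237912006 om -0.043018505630926296 ee [ 0.44423341 -0.12695403  0.29430191] rail [-0.11971935 -0.14542926] F [ 3.34392277 -3.49368398  5.73145541]
```

View pics/ob2.png

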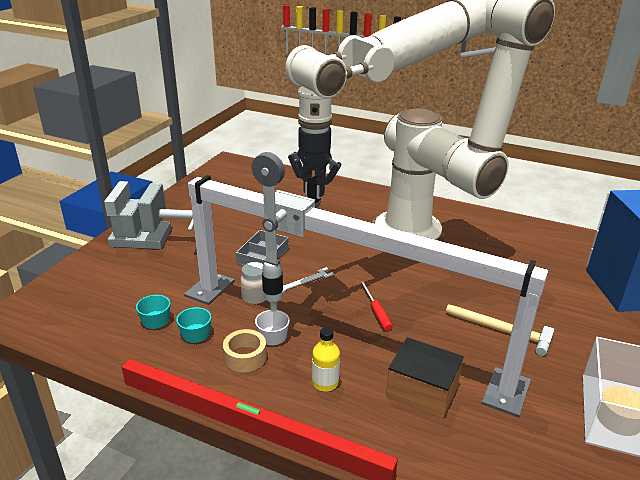

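```bash
python3 - <<'E'
import cv2,pickle; from geo import *
im=cv2.imread("pics/ob2.png"); c=im[250:350,220:330]; cv2.imwrite("pics/z2.png",cv2.resize(c,None,fx=6,fy=6,interpolation=0))
from workcell import manip
f=manip.grab_frame("scene"); print(f["shot"],manip.get_obs()["time"])
for t in ("nose","pivot","counterweight","cup","grip"): print(t,[(np.round(d["position"],4).tolist(),torail(d["position"]).round(4),round(d["p"],2)) for d in manip.spot_point(f,t)[:4]])
p=np.load("rail.npy")
for y in(-.135,-.14,-.145,-.15): print(y,proj(f,rail2w(p,[[.085,y,.085],[.085,y,.32]])).round(1).tolist())
f=manip.grab_frame("top")
for t in ("nose","pivot","counterweight","cup","grip"): print(t,[(np.round(d["position"],4).tolist(),torail(d["position"]).round(4),round(d["p"],2)) for d in manip.spot_point(f,t)[:4]])
E
```

```text
45 12.85
nose [([0.6483, -0.1374, 0.0858], array([ 0.0846, -0.145 ]), 0.57)]
pivot [([0.6473, -0.1389, 0.3206], array([ 0.0837, -0.1465]), 0.58)]
counterweight [([0.6443, -0.1364, 0.4476], array([ 0.0806, -0.1442]), 0.95)]
cup [([0.6442, -0.1392, 0.0009], array([ 0.0806, -0.147 ]), 0.89), ([0.7195, -0.4309, 0.0021], array([ 0.1714, -0.4342]), 0.66), ([0.7179, -0.3132, -0.0005], array([ 0.1635, -0.3168]), 0.64)]
grip [([0.4448, -0.1335, 0.3072], array([-0.1188, -0.1519]), 0.96)]
-0.135 [[276.4, 310.2], [273.7, 224.7]]
-0.14 [[274.6, 309.6], [271.8, 224.1]]
-0.145 [[272.8, 309.0], [269.8, 223.6]]
-0.15 [[271.0, 308.3], [267.8, 223.0]]
nose []
pivot [([0.6434, -0.1379, 0.3157], array([ 0.0797, -0.1457]), 0.71)]
counterweight [([0.6482, -0.135, 0.4494], array([ 0.0844, -0.1426]), 0.73), ([0.6454, -0.1409, 0.3161], array([ 0.0819, -0.1486]), 0.39)]
cup [([0.7178, -0.4328, -0.0006], array([ 0.1698, -0.4362]), 0.94), ([0.7184, -0.3157, 0.0025], array([ 0.1641, -0.3193]), 0.56), ([0.6469, -0.142, 0.0007], array([ 0.0835, -0.1496]), 0.55)]
grip []
```

View pics/z2.png

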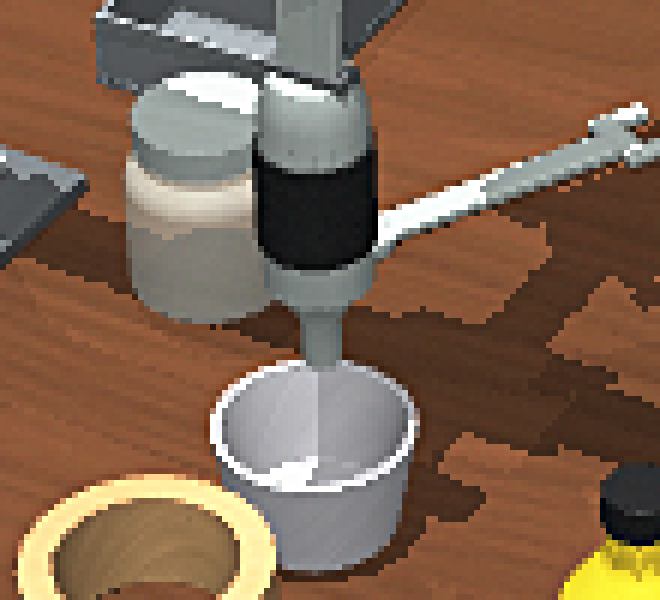

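```bash
cat > pl2.py <<'E'
import sys,pickle,numpy as np
from workcell import manip
from plan import *
D=float(sys.argv[1]); st=pickle.load(open("st.pkl","rb")); t=manip.get_obs()["time"]; w=st["w"]
e=t-st["t"]; th=st["th"]*np.cos(w*e)+st["om"]/w*np.sin(w*e); om=-w*st["th"]*np.sin(w*e)+st["om"]*np.cos(w*e)
print("t",t,"th",th,"om",om)
for N in map(int,sys.argv[2:]):
    u=plan(th,om,w,D,N,.04); u=np.round(u*100,2)/100; tr=traj(th,om,w,u,.04)
    print(N,"tool dy cm",np.round(-u*100,2).tolist(),"sum",-u.sum()*100,"th",tr[:,1].min(),tr[:,1].max(),tr[-60:,1].round(4)[::20])
E
python3 pl2.py -0.0035 8 12 16
```

```text
t 13.4 th -0.01289120498086779 om 0.009798490452667185
8 tool dy cm [0.56, 0.48, 0.11, -0.25, -0.4, -0.3, -0.03, 0.18] sum 0.35 th -0.012838691054526181 0.00907520348064476 [-0.0003 -0.0003 -0.0003]
12 tool dy cm [0.23, 0.28, 0.19, 0.04, -0.12, -0.23, -0.25, -0.19, -0.06, 0.08, 0.19, 0.18] sum 0.33999999999999997 th -0.012838691054526181 0.00971701282971082 [ 0. -0. -0.]
16 tool dy cm [0.06, 0.08, 0.06, 0.01, -0.05, -0.1, -0.13, -0.13, -0.11, -0.05, 0.02, 0.09, 0.15, 0.18, 0.17, 0.11] sum 0.36 th -0.012838691054526181 0.010226944498999682 [0.0002 0.0002 0.0002]
```

Call:
{"fn": "move_arm", "kwargs": {
  "increments": [
    [[0, 0, 0], [0, 0.06, 0], 1],
    [[0, 0, 0], [0, 0.08, 0], 1],
    [[0, 0, 0], [0, 0.06, 0], 1],
    [[0, 0, 0], [0, 0.01, 0], 1],
    [[0, 0, 0], [0, -0.05, 0], 1],
    [[0, 0, 0], [0, -0.1, 0], 1],
    [[0, 0, 0], [0, -0.13, 0], 1],
    [[0, 0, 0], [0, -0.13, 0], 1],
    [[0, 0, 0], [0, -0.11, 0], 1],
    [[0, 0, 0], [0, -0.05, 0], 1],
    [[0, 0, 0], [0, 0.02, 0], 1],
    [[0, 0, 0], [0, 0.09, 0], 1],
    [[0, 0, 0], [0, 0.15, 0], 1],
    [[0, 0, 0], [0, 0.18, 0], 1],
    [[0, 0, 0], [0, 0.17, 0], 1],
    [[0, 0, 0], [0, 0.1, 0], 1]
  ]
}}

```text
time: 15.4
ee_pos: [0.4441, -0.1297, 0.2943]
orientation: [180.0, -0.3, -3.0]
wrist_force: [3.8, 1.9, 5.9]
gripper_width: 0.268
```

```bash
python3 obs.py 18 ob3 3.3125;  python3 - <<'E'
import cv2
im=cv2.imread("pics/ob3.png"); c=im[250:350,220:330]; cv2.imwrite("pics/z3.png",cv2.resize(c,None,fx=6,fy=6,interpolation=0))
E
```

```text
[15.5, 15.6, 15.7, 15.8, 15.9, 16.0, 16.1, 16.3, 16.5, 16.6, 16.7, 16.8, 17.0, 17.1]
[0.0, -0.003, -0.003, 0.003, -0.001, -0.0, -0.001, 0.0, -0.004, -0.006, -0.004, -0.004, -0.005, -0.003]
off -0.002456660555182339 amp 0.0023266485959906797 w 3.3126932707565198 T 1.8966999941243263 rms 0.0015862192568822648
now t 17.2 th -0.0006836261381573844 om 0.007367260766041862 ee [ 0.44408912 -0.12979489  0.29430788] rail [-0.11971177 -0.14827377] F [3.23942746 0.34282691 5.58396276]
```

View pics/z3.png

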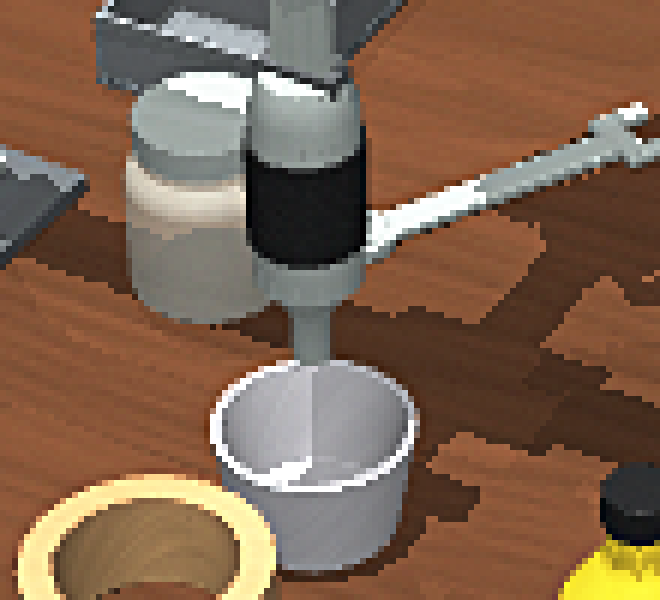

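```bash
python3 obs.py 28 ob4 3.3125
```

```text
[17.2, 17.3, 17.4, 17.5, 17.6, 17.7, 17.8, 17.9, 18.0, 18.1, 18.2, 18.3, 18.4, 18.5, 18.6, 18.7, 18.8, 18.9, 19.0, 19.1, 19.3, 19.4, 19.5, 19.6, 19.7, 19.9]
[0.001, -0.003, -0.001, -0.003, 0.001, 0.002, -0.003, -0.001, -0.002, 0.0, -0.001, -0.001, -0.002, -0.004, -0.005, -0.008, -0.006, -0.002, -0.001, -0.005, -0.003, -0.074, 0.003, 0.002, -0.002, 0.0]
off -0.0022487398678973643 amp 0.002221821513292372 w 3.310656483946434 T 1.8978668846034368 rms 0.0141079481443936
now t 20.0 th 0.0013810922478783177 om -0.005761945372688855 ee [ 0.44409718 -0.12979817  0.29430943] rail [-0.11970355 -0.14827661] F [ 4.01940203 -0.1990889   5.26548814]
```

Call:
{"fn": "move_arm", "kwargs": {
  "increments": [
    [[0, 0, 0], [0, 0, 0], 0.4],
    [[0, 0, 0], [0, 0, 0], 0.3],
    [[0, 0, 0], [0, 0, 0], 0.1],
    [[0, 0, 0], [0, 0, 0], -0.3],
    [[0, 0, 0], [0, 0, 0], -1],
    [[0, 0, 0], [0, 0, 0], -1],
    [[0, 0, 0], [0, 0, 0], -1],
    [[0, 0, 0], [0, 0, 0], -1]
  ]
}}

```text
time: 21.0
ee_pos: [0.4425, -0.1297, 0.2923]
orientation: [-180.0, -0.0, -3.1]
wrist_force: [1.1, -0.3, 1.1]
gripper_width: 0.999
```

```bash
python3 obs.py 18 ob5 3.3125;  python3 - <<'E'
import cv2
from workcell import manip
im=cv2.imread("pics/ob5.png"); c=im[250:350,220:330]; cv2.imwrite("pics/z5.png",cv2.resize(c,None,fx=6,fy=6,interpolation=0))
f=manip.grab_frame("wrist"); cv2.imwrite("pics/w5.png",f["img"][:,:,::-1])
E
```

```text
[21.0, 21.1, 21.2, 21.3, 21.4, 21.5, 21.6, 21.7, 21.8, 21.9, 22.0, 22.1, 22.2, 22.3, 22.4, 22.5, 22.6, 22.7]
[-0.001, -0.002, -0.005, -0.001, -0.002, -0.006, -0.001, 0.002, 0.002, -0.004, -0.001, -0.001, -0.003, -0.001, -0.005, -0.004, -0.006, -0.003]
off -0.0023283243217562476 amp 0.0016598539433020278 w 3.312578560152761 T 1.8967656745595294 rms 0.0020686502532363342
now t 22.8 th -0.0015460823396536596 om 0.0020006014065690383 ee [ 0.44255616 -0.12974216  0.292314  ] rail [-0.12124537 -0.14830295] F [ 0.00623714  0.1407825  -0.31376424]
```

View pics/z5.png

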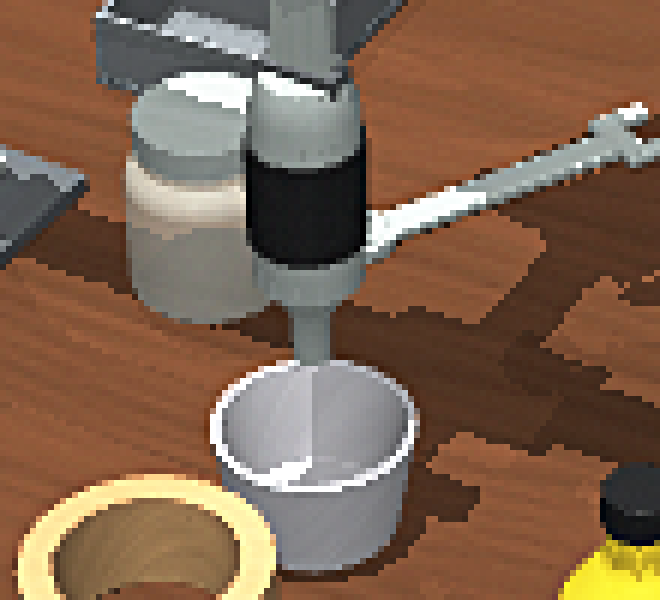

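View pics/w5.png

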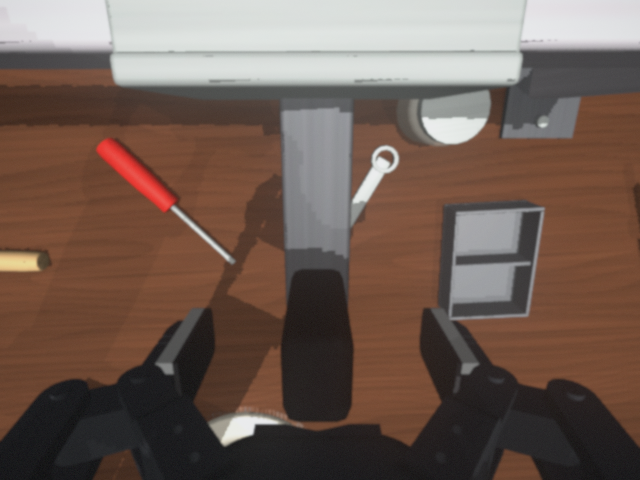

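The trolley is released with clear gaps on both sides of the grip, and the nose is still over the middle of the cup at crop pixel (312,362). I'll retreat straight up.

Call:
{"fn": "move_arm", "kwargs": {
  "increments": [
    [[0, 0, 0], [0, 0, -1], -1],
    [[0, 0, 0], [0, 0, -2], -1],
    [[0, 0, 0], [0, 0, -3], -1],
    [[0, 0, 0], [0, 0, -3], -1],
    [[0, 0, 0], [0, 0, -2], -1],
    [[0, 0, 0], [0, 0, -1], -1],
    [[0, 0, 0], [0, 0, 0], -1],
    [[0, 0, 0], [0, 0, 0], -1]
  ]
}}

```text
time: 23.85
ee_pos: [0.4423, -0.1296, 0.4113]
orientation: [-180.0, 0.1, -3.1]
wrist_force: [0.1, 0.1, -0.8]
gripper_width: 0.995
```

```bash
python3 obs.py 16 ob6 3.3125
```

```text
[23.85, 23.95, 24.05, 24.15, 24.25, 24.35, 24.45, 24.55, 24.65, 24.75, 24.85, 24.95, 25.05, 25.15, 25.25, 25.35]
[-0.001, -0.005, -0.004, -0.001, -0.004, -0.001, -0.006, -0.006, -0.001, -0.005, 0.0, -0.002, -0.004, -0.001, -0.004, -0.001]
off -0.0026997368939069657 amp 0.0007197989255567892 w 3.3124761154269753 T 1.8968243357038332 rms 0.001956279447269905
now t 25.45 th 0.0006804800126052083 om -0.0007772500970876071 ee [ 0.44253916 -0.12974972  0.41229112] rail [-0.12126194 -0.14831141] F [-0.20934489 -0.45193668  0.27828025]
```

View pics/ob6.png

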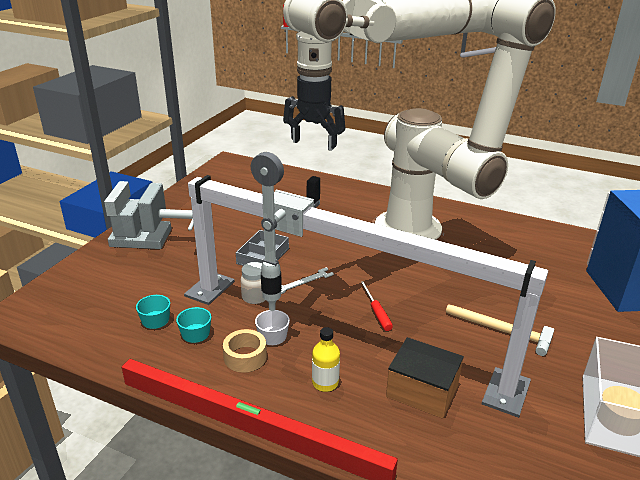

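```bash
python3 -c "
from workcell import manip
print(manip.hand_in())"
```

```text
the job is handed in; nothing more can be done
None
```

The grinder is hanging still with its nose over the middle of the silver drip cup. The gripper is open and clear above the grip, and I handed the job in at about 25.5 s.

- **What I did:** I took the trolley by its black grip and drew it off the rest. I measured the free swing at about 0.21 rad, with a period of 1.90 s. One shaped 2.5 s move along the rail cut the swing to 0.013 rad, and a small second move cut it to about 0.002 rad and corrected the position by 3 mm.
- **Stillness:** It hung still for over 4 s while held. In the 4.4 s from opening the gripper to hand-in, the swing stayed under 0.002 rad, down to about 0.001 rad after the retreat. The wrist force was then near zero.
- **Position:** In the scene picture the nose is within about 1 mm of the cup's middle along the rail, give or take the 2 mm calibration. I did not measure it across the rail: the rail fixes the nose's path there, and the cup was estimated within about 4 mm of it.
- **Surroundings:** The rest, the cup and the other things on the bench look unmoved in the last picture.
- **Checks that disagreed:** One angle reading of -0.074 rad (at 19.4 s) was an outline error, since the readings on either side were within 0.003 rad. The angle readings also carry a steady offset of about -0.002 rad.

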